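Roll the setting pin out of its spring clips into the datum nest

ROBOT

A 6-joint arm with a two-finger parallel gripper is mounted at the origin on the work surface; the furniture and walls round the work are solid. World frame = base frame: x ahead of the robot, y to its left, z up, the work surface at z = 0. Lengths are in mm, angles in rad, forces in N, time in s.
With the tool pointing down it reaches from about 350 to 1000 mm from the base axis. Payload 7.1 kg.
Tool frame: the origin (TCP) lies midway between the tips of the shut fingers; the grasp point (between the pads) lies 19 mm behind it; z points along the fingers, y is the direction in which the jaws open and shut (so a half turn about z gives the same grasp; the last joint's range is limited). The gripper opens to 85 mm and grips with 20 to 120 N. Pads are 22 mm wide; open, the fingers measure 114 mm over their backs; the gripper's body (76 mm by 85 mm) begins 54 mm behind the grasp point. The pads swing forward as they close: fully open they stand 13 mm farther back than shut.
Start: joints at [1.114, 0.423, 1.63, -0, 1.089, -0.019], TCP at [264.935, 566.051, 231.319] pointing down, gripper open.
Joint ranges: [-3, 3], [-0.9, 2.11], [0.09, 2.58], [-1.31, 4.45], [0.11, 2.69], [-2.54, 2.54]. Speed limits (rad/s): [2.39, 2.39, 3.01, 3.14, 3.14, 3.14].

INTERFACE

Orientations are given as a rotation vector (axis times angle).
In Python, from workcell import status, vision, job gives the robot as it stands.
- The arm moves only by the tool send_rows, never from a script. Its argument "plan" is one flat list of numbers, 5 for each row, row after row: the shift along the tool's x, y, z in cm, then the turn about the tool's z in degrees, then the opening, from -1 (shut) to 1 (fully open). A call has 1 to 10 rows; each row shifts and turns the commanded pose from where the row before left it, along the tool's axes as they then stand; what a row does not reach is not made up. A row lasts 1/8 s, in which the tool goes at most 62.5 mm and 10.7 degrees, less where a joint would pass 70% of its speed; a pose out of reach is approached as far as the arm can. A call is refused whole if a number of a shift passes 6.25 or a number of a turn 10.7, either way. A call with a gripper value outside its range is refused whole. The fingers move at their own pace and stop on an object; "squeeze" is the grip in N (left out, the last holds). Time passes only in rows, so rows that do not move let the fingers close. It gives the time, the measured TCP pose, the force and the opening at its end, in the units of the state.
- status.state(): the state, without advancing time (a new reading comes with each control period).
- vision.snapshot(name): name is "scene" or "top" or "wrist"; returns (picture, depth): 400x640x3 uint8, red, green, blue; 400x640 float32, mm along the optical axis (not along the pixel's ray), 0 where there is no reading.
- vision.calibration(name): a dict with "K" (3x3 intrinsics, pixels), "dist" ([k1, k2, p1, p2, k3] as OpenCV has them; the pictures are not rectified), "R" (3x3) and "t" (3): a world point X has camera coordinates R X + t. Camera axes: x right, y down, z forward; pixel columns grow to the right and rows downward; lengths in mm; the calibration is good to about 2 mm. A picture is of the moment at which its call begins: read the wrist's pose just before it. calibration takes no time and is no camera call; for the wrist camera it gives the pose at the moment of the call.
- job.close_job(): hands the job in, once; it reports no verdict.
The state is a dict: "time": time; "joint_pos": joint angles; "qd": joint speeds; "joint_torque": joint torques, N m; "ee_pos": TCP position; "orientation": TCP orientation; "wrist_force": force on the tool from outside, world axes, zero at the start; "moment": the same for the moment, N m; "grip_width": finger opening in mm.
Only numpy, scipy, OpenCV 4.12 (cv2) and the standard library are available. Lean on these libraries where they do the work, as an engineer would, in place of code of your own. Each camera call takes 0.05 s, during which the arm holds its last target.

TASK

Take the steel setting pin out of its two spring clips by rolling it sideways with the fingertips, along the fixture's deck and down the small step into the brass-marked nest, without ever lifting it off the deck. There, push it firmly but gently (about 10 N) square against both upright stop posts so that it seats, then let go and leave it lying in the nest. Leave the other things on the table where they are.

Things in the scene. Friction and masses are not known exactly. Their poses are not given: they have to be found in the camera images.
- fixture: Aluminium plate fixed to the table, 170 x 180 mm (its x, y), 12 mm thick, so its deck is 12 mm above its origin (centre of its underside, on the table); z up. Its +x is the way the pin rolls, from the clips to the stop posts. Side rails 8 mm high at y = +-85 mm. The deck is bare behind the pin between the clips (x = -85 to -57 mm, y = -50 to 50 mm), so fingers can stand there.
- clips (a point): Where the pin's centre starts, between the two spring clips: x = -45, y = 0, z = 24 mm in the fixture's frame, axes as the fixture's. The clips are 16 mm wide, at y = +-58 mm. Each has a rigid back behind the pin (x = -69.5 to -57.5 mm, 32 mm high over the deck) and a sprung upper jaw hinged on it, reaching over the pin, with a nose just ahead of it. Topmost point 36 mm over the deck.
- jaw_nose (a point): Middle of the line between the two jaw noses, x = -34, z = 35 mm in the fixture's frame. The damped jaws swing up only 0.3 rad: the pin cannot come straight up, but passes under the noses when pushed at its middle toward +x; 8 to 15 N in all at 12 mm/s, more when faster. The push falls to near 0 as it snaps through. Out from x = -25 mm, it may roll on.
- step (a point): Edge of a 2 mm step down across the deck, at the fixture's x = 31 mm, z = 12 mm. Beyond it lies the nest, its floor 10 mm above the table, marked by a brass inlay. The pin drops into it and then does not roll back by itself.
- pin_center (a point): Centre of the setting pin: polished oiled steel cylinder (friction about 0.25), 24 mm in diameter, 150 mm long, 0.24 to 0.39 kg, two thin blue rings; its y axis is the pin's axis, parallel to the fixture's y at the start; x and z turn as it rolls. It lies on the deck, its centre 24 mm above the table (22 mm in the nest). Pushed at one point it may skew; two fingers apart keep it square.
- nest (a point): Where the pin's centre is when it lies in the nest against both stop posts: at x = 40 mm, y = 0, z = 22 mm in the fixture's frame; axes as the fixture's.
- stop_left: Rigid upright steel stop post, 12 mm in diameter, 30 mm high, blue top, at the fixture's x = 58 mm, y = +50 mm; origin at its foot on the nest floor.
- stop_right: The same post at the fixture's y = -50 mm.
- turned_part_1: Bystander: white flanged bush, 48 mm across, 28 mm high, beside the fixture on its +y side; origin under its centre.
- needle_oiler: Bystander: small oiler bottle with red cap, 27 mm across, 102 mm high, beside the fixture on its -y side; origin under its centre.
- ring_gauge: Bystander: steel ring, 64 mm across, 20 mm high, on the right of the table.
- gauge_block_3: Bystander: steel block 30 x 20 x 35 mm on the right of the table.
- parts_dish: Bystander: round steel dish, 99 mm across, 18 mm high, on the left of the table.
- plug_gauge: Bystander: plug gauge 112 mm long, 25 mm thick, lying on the left of the table.
Mind the look-alikes: they are no part of the job. Of the things that look like the fixture, the largest one is meant.

How it is judged:
By the outcome, as a careful person would: the job done as asked, in the order asked, and still so for the second after the job is handed in, with the robot touching nothing.
It also fails if it takes over 58 s, if anything falls off the work surface, if the arm or the gripper's body presses on something with over 40 N, if the wrist force passes 120 N, or if a joint passes its speed limit or range.

## Working session

There is one attempt and no reset: what is moved stays moved. The work goes in short steps, Python scripts to look and compute and a tool call to move; the robot and the scene stay as the last step left them, time stands still between calls to the robot, and variables do not carry over. Pictures are saved under pics/ and viewed, and the job is handed in when it is done.

Besides the shell and the picture viewer there is one more tool, called after ">>>" by a JSON object that holds its "method" and its "body". send_rows: Moves the arm, as the interface text tells. Its arguments: {"type":"object","properties":{"plan":{"type":"array","items":{"type":"number"}},"squeeze":{"type":"number"}},"required":["plan"]}

```bash
mkdir -p pics; ls
cat > h.py <<'E'
import numpy as np, cv2
from workcell import status, vision, job
def snap(n,tag):
    p,d=vision.snapshot(n); c=vision.calibration(n)
    cv2.imwrite(f'pics/{tag}.png',cv2.cvtColor(p,cv2.COLOR_RGB2BGR)); np.savez(f'pics/{tag}.npz',p=p,d=d,**{k:np.array(c[k]) for k in('K','dist','R','t')})
    return p,d,c
def load(tag): return np.load(f'pics/{tag}.npz')
def ray(c,uv):
    u=cv2.undistortPoints(np.array(uv,float).reshape(-1,1,2),np.array(c['K']),np.array(c['dist'])).reshape(-1,2)
    R=np.array(c['R']);t=np.array(c['t'])
    return -R.T@t,(np.c_[u,np.ones(len(u))])@R
def onz(c,uv,z):
    o,d=ray(c,uv); return o+d*((z-o[2])/d[:,2])[:,None]
def proj(c,X):
    R=np.array(c['R']);r,_=cv2.Rodrigues(R)
    return cv2.projectPoints(np.array(X,float).reshape(-1,1,3),r,np.array(c['t'],float),np.array(c['K']),np.array(c['dist']))[0].reshape(-1,2)
E
python3 - <<'E'
from h import *
s=status.state(); print(s)
for n in('scene','top','wrist'):
    p,d,c=snap(n,n+'0'); print(n,np.round(c['R'],3).tolist(),np.round(c['t'],1),np.round(c['K'],1).tolist())
E
```

```text
pics
{'time': 0.0, 'joint_pos': array([ 1.11398367e+00,  4.23895452e-01,  1.63069413e+00,  1.32238086e-05,
        1.08858261e+00, -1.90018227e-02]), 'qd': array([-0.00063296, -0.00216264, -0.00015607, -0.00114281,  0.00030646,
        0.0004736 ]), 'joint_torque': array([ 1.17956384e-03, -5.57371473e+01, -2.81749070e+01,  4.04045761e-05,
        7.21264383e-03, -4.87312752e-05]), 'ee_pos': array([264.70643212, 565.5712872 , 230.50996264]), 'orientation': array([-6.82158228e-01, -3.06624338e+00,  2.40662765e-03]), 'wrist_force': array([-0.27183044, -0.00498071, -0.84297116]), 'moment': array([ 0.02067732, -0.03741591, -0.04335003]), 'grip_width': 85.5322733439859}
scene [[0.875, -0.483, 0.013], [-0.189, -0.367, -0.911], [0.445, 0.795, -0.413]] [-438.2  136.1 1209.2] [[453.9, 0.0, 319.2], [0.0, 453.9, 193.7], [0.0, 0.0, 1.0]]
top [[-0.002, -1.0, -0.01], [-0.997, 0.003, -0.077], [0.077, 0.01, -0.997]] [  30.2  484.4 1192.4] [[426.1, 0.0, 321.1], [0.0, 426.1, 199.8], [0.0, 0.0, 1.0]]
wrist [[0.424, 0.906, -0.002], [0.869, -0.406, 0.283], [0.256, -0.122, -0.959]] [-624.4  -37.5  378.9] [[337.7, 0.0, 311.9], [0.0, 337.7, 196.4], [0.0, 0.0, 1.0]]
```

View pics/top0.png

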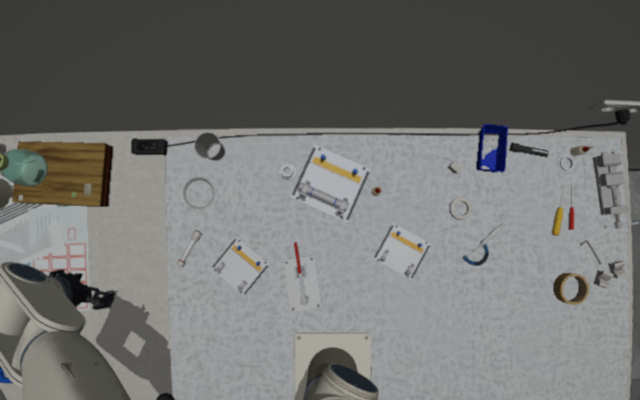

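View pics/scene0.png

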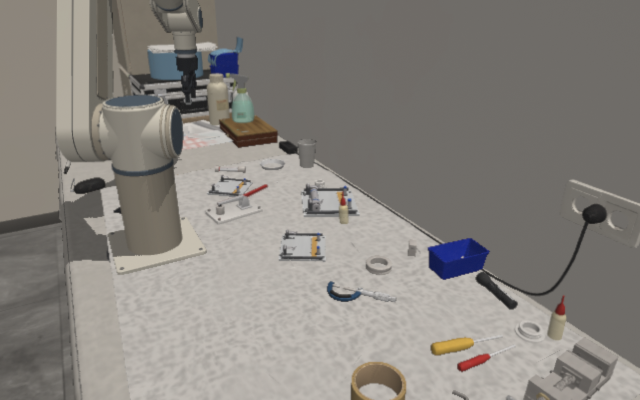

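View pics/wrist0.png

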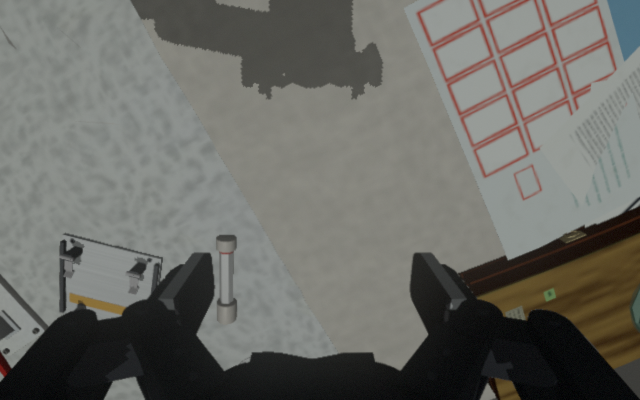

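The candidates are three fixtures in the top view: (331,183), (240,265) and (402,251). The one at (331,183) is the largest and the only one holding a long pin. I'll enlarge that one to confirm.

Run:
```python
from h import *
a=load('top0'); b=cv2.cvtColor(a['p'],cv2.COLOR_RGB2BGR)[135:235,275:400]
cv2.imwrite('pics/crop1.png',cv2.resize(b,None,fx=6,fy=6,interpolation=cv2.INTER_CUBIC))
for q in[(331,183),(240,265),(402,251)]: print(onz(a,[q],12))
```

```text
[[533.28065995   0.82342636  12.        ]]
[[299.20090296 260.85510669  12.        ]]
[[ 338.40295243 -200.51337071   12.        ]]
```

View pics/crop1.png

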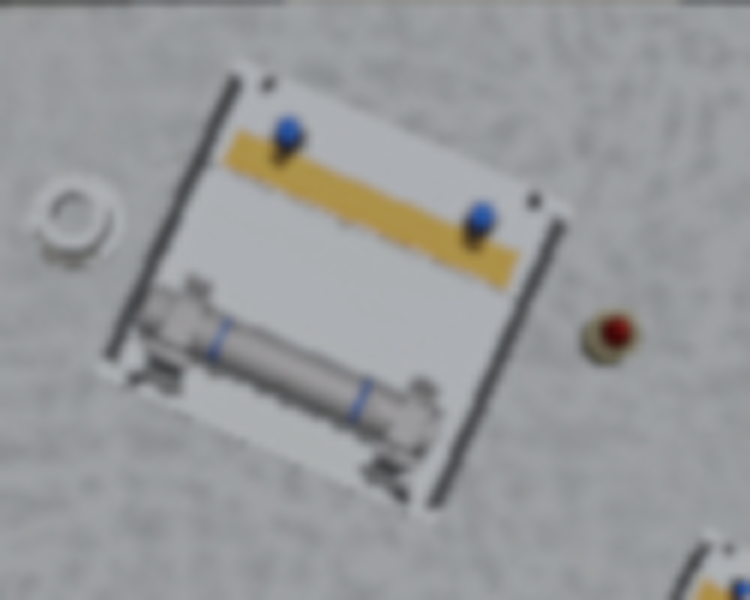

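The enlarged crop confirms it. The largest fixture has its pin in two clips (crop y 300–450), a brass nest strip, and blue posts at crop (288,133) and (481,217). The yaw is about -23.5°. Next I'll work out the wrist camera geometry.

Run:
```python
from h import *
from scipy.spatial.transform import Rotation as Ro
s=status.state();Rt=Ro.from_rotvec(s['orientation']).as_matrix();print(Rt.round(3))
w=load('wrist0');C=-w['R'].T@w['t'];print('cam in tool',Rt.T@(C-s['ee_pos']),'axes in tool',(Rt.T@w['R'].T).round(3).tolist())
a=load('top0')
# blue posts top z=40
hsv=cv2.cvtColor(a['p'],cv2.COLOR_RGB2HSV)
m=cv2.inRange(hsv,(105,120,60),(125,255,255))
n,l,st,ce=cv2.connectedComponentsWithStats(m)
P=[]
for i in range(1,n):
    if 280<ce[i][0]<375 and 140<ce[i][1]<220: print(ce[i],st[i][4],onz(a,[ce[i]],40)); P.append(ce[i])
tgt=np.array([533,1,0]); 
d=Rt.T@(np.array([490,20,230])-s['ee_pos']);print('delta tool',d)
```

```text
[[-0.906  0.424 -0.   ]
 [ 0.424  0.906 -0.001]
 [ 0.    -0.001 -1.   ]]
cam in tool [  71.63138369    0.3242019  -142.1429931 ] axes in tool [[0.0, -0.959, -0.283], [1.0, 0.0, -0.001], [0.001, -0.283, 0.959]]
[322.8 156.5] 10 [[605.25230981  24.00074221  40.        ]]
[354.88888889 170.66666667] 9 [[564.70164111 -66.0524031   40.        ]]
delta tool [-435.32418811 -398.74613866    1.18488972]
```

>>> {"method": "send_rows", "body": {"plan": [-4,-3,0,0,1,-4,-3,0,0,1,-4,-3,0,0,1,-4,-3,0,0,1,-4,-3,0,0,1,-4,-3,0,0,1,-4,-3,0,0,1,-4,-3,0,0,1,-4,-3,0,0,1,-4,-3,0,0,1]}}

```text
time: 1.4
ee_pos: [500.5, 123.2, 231.3]
orientation: [0.682, 3.067, 0.0]
wrist_force: [0.5, 0.2, 0.7]
grip_width: 85.3
```

>>> {"method": "send_rows", "body": {"plan": [-4,-2,0,0,0.2,-4,-1,0,0,0.2,-3,0,0,0,0.2,-1,0,0,0,0.2,0,0,0,0,0.2]}}

```text
time: 2.02
ee_pos: [595.6, 46.8, 230.9]
orientation: [-0.683, -3.065, 0.0]
wrist_force: [-0.6, 0.2, -0.1]
grip_width: 51.0
```

Run:
```python
from h import *
s=status.state();print(s['time'],s['ee_pos'],s['orientation'],s['grip_width'],s['wrist_force'],s['qd'].round(3))
snap('wrist','w1')
```

```text
2.025 [595.61275052  46.78461254 230.87053905] [-6.82514719e-01 -3.06544896e+00  2.27065605e-04] 50.99942327775772 [-0.62883925  0.23024314 -0.14900832] [ 0.016 -0.016  0.026  0.003  0.004  0.002]
```

View pics/w1.png

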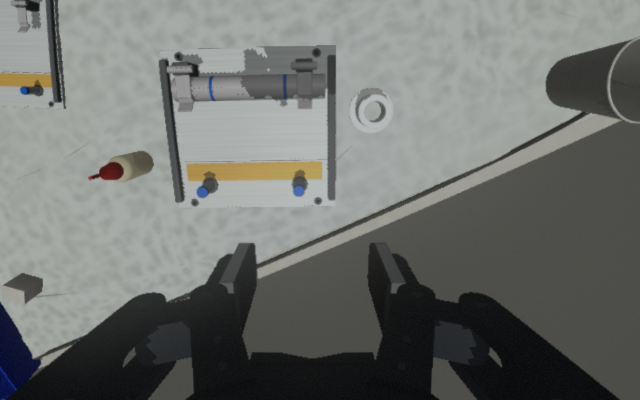

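>>> {"method": "send_rows", "body": {"plan": [0,-4,0,0,0.2,0,-4,0,0,0.2,0,-2,0,0,0.2,0,0,0,0,0.2]}}

```text
time: 2.58
ee_pos: [552.9, -44.1, 231.6]
orientation: [-0.684, -3.066, -0.0]
wrist_force: [-1.0, -0.1, 0.2]
grip_width: 51.3
```

Run:
```python
from h import *
s=status.state();print(s['time'],s['ee_pos'],s['orientation'],s['grip_width'],s['wrist_force'],s['qd'].round(3))
snap('wrist','w2')
```

```text
2.575 [552.857321   -44.06942719 231.55561523] [-6.84123529e-01 -3.06615240e+00 -3.60421380e-04] 51.285182058322874 [-1.04733169 -0.14209411  0.245673  ] [ 0.026  0.013 -0.024  0.01  -0.002  0.013]
```

View pics/w2.png

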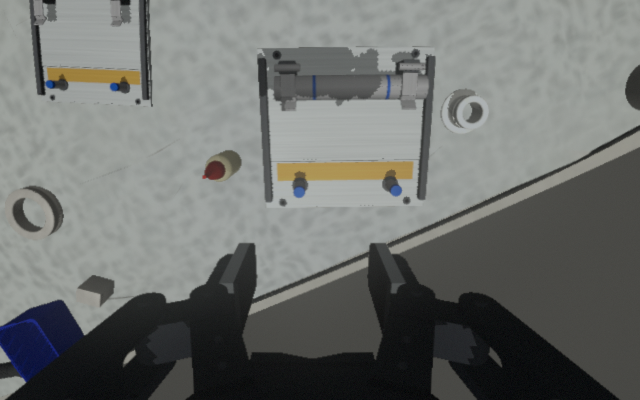

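In w1 the pin lies along row 88 with rings at columns 211 and 284, and the posts are at (203,191) and (299,190). In w2 the posts are at (299,191) and (396,189). I'll triangulate the posts, rings and brass edges.

```bash
cat > m.py <<'E'
from h import *
def tri(ws,uvs):
    A=np.zeros((3,3));b=np.zeros(3);L=[]
    for w,uv in zip(ws,uvs):
        o,d=ray(w,[uv]);d=d[0]/np.linalg.norm(d);M=np.eye(3)-np.outer(d,d);A+=M;b+=M@o;L.append((o,M))
    X=np.linalg.solve(A,b);return X,[round(float(np.linalg.norm(M@(X-o))),2) for o,M in L]
def comps(m,amin,lo,hi):
    n,l,st,ce=cv2.connectedComponentsWithStats(m)
    return sorted([(tuple(ce[i].round(2)),st[i].tolist()) for i in range(1,n) if st[i][4]>=amin and lo[0]<ce[i][0]<hi[0] and lo[1]<ce[i][1]<hi[1]])
E
python3 - <<'E'
from m import *
ws=[];P=[];B=[];Rg=[]
for t,lo,hi in(('w1',(160,45),(345,215)),('w2',(255,45),(440,215))):
    w=load(t);ws.append(w);h=cv2.cvtColor(w['p'],cv2.COLOR_RGB2HSV)
    c=comps(cv2.inRange(h,(105,110,40),(125,255,255)),8,lo,hi);print(t,c)
    P.append([x[0] for x in c if x[0][1]>170]); Rg.append([x[0] for x in c if x[0][1]<110])
    mb=cv2.inRange(h,(15,90,80),(30,255,255));k=np.zeros_like(mb);k[lo[1]:hi[1],lo[0]:hi[0]]=255;mb&=k
    r=cv2.minAreaRect(cv2.findNonZero(mb));q=cv2.boxPoints(r);B.append(q);print(q.round(1).tolist())
    Z=onz(w,q,10);print('brass z10',Z.round(1).tolist())
for i in range(2): X,e=tri(ws,[P[0][i],P[1][i]]);print('post',X.round(1),e)
for i in range(min(map(len,Rg))): X,e=tri(ws,[Rg[0][i],Rg[1][i]]);print('ring',X.round(1),e)
for t in('w1','w2'):
    im=cv2.imread(f'pics/{t}.png'); x=155 if t=='w1' else 253
    cv2.imwrite(f'pics/{t}c.png',cv2.resize(im[38:218,x:x+190],None,fx=4,fy=3.3*4/3.3/1.3))
E
```

```text
w1 [((np.float64(202.05), np.float64(191.7)), [197, 187, 11, 10, 91]), ((np.float64(210.39), np.float64(87.25)), [209, 76, 5, 24, 61]), ((np.float64(284.53), np.float64(85.3)), [284, 75, 2, 23, 43]), ((np.float64(298.36), np.float64(190.32)), [294, 185, 10, 11, 90])]
[[186.89999389648438, 163.5], [321.0, 161.3000030517578], [321.29998779296875, 178.39999389648438], [187.1999969482422, 180.5]]
brass z10 [[534.7, -76.6, 10.0], [595.3, 57.9, 10.0], [612.8, 50.3, 10.0], [551.5, -86.3, 10.0]]
w2 [((np.float64(298.66), np.float64(191.46)), [294, 187, 10, 10, 87]), ((np.float64(313.55), np.float64(86.29)), [313, 76, 2, 23, 42]), ((np.float64(388.0), np.float64(86.35)), [386, 75, 4, 24, 52]), ((np.float64(395.62), np.float64(190.1)), [391, 185, 11, 11, 87])]
[[277.79998779296875, 163.10000610351562], [412.0, 161.1999969482422], [412.20001220703125, 178.3000030517578], [278.0, 180.1999969482422]]
brass z10 [[536.0, -76.2, 10.0], [596.3, 58.0, 10.0], [614.6, 51.5, 10.0], [553.3, -84.6, 10.0]]
post [566.9 -64.5  41.1] [0.46, 0.46]
post [607.5  26.1  41.7] [0.49, 0.49]
ring [480.   -7.   35.6] [0.39, 0.39]
ring [509.6  58.2  35.7] [0.85, 0.85]
```

View pics/w2c.png

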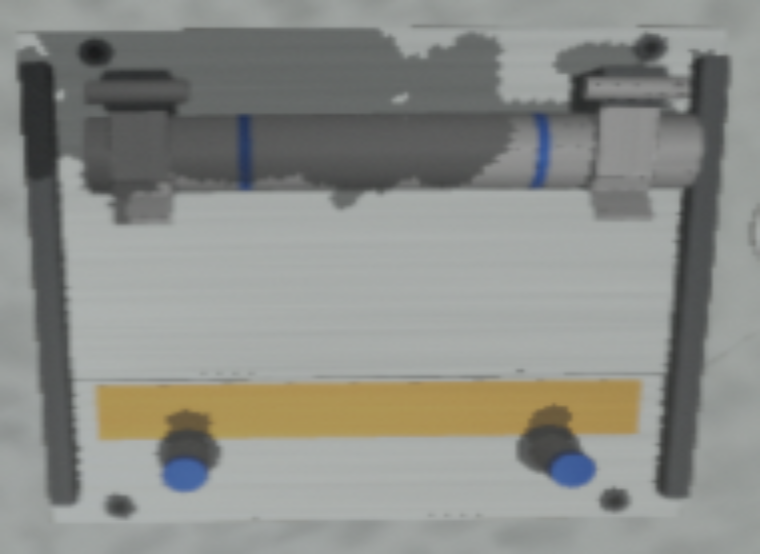

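Run:
```python
from m import *
from scipy.spatial.transform import Rotation as Ro
w=load('w2');s=status.state();Rt=Ro.from_rotvec(s['orientation']).as_matrix()
d=w['d'];vv,uu=np.mgrid[236:300,205:430]
dd=d[236:300,205:430];k=(dd>0)&(dd<230)
o,r=ray(w,np.c_[uu[k],vv[k]]);X=o+r*dd[k][:,None]
T=(X-s['ee_pos'])@Rt
print(len(T),'z max',T[:,2].max())
for sg in(-1,1):
    q=T[T[:,1]*sg>0]
    for z0 in(-2,-6,-10,-15,-20,-30):
        b=q[(q[:,2]>z0-4)&(q[:,2]<=z0)]
        if len(b):print(sg,z0,len(b),b.min(0).round(1),b.max(0).round(1))
    print(sg,'top',np.sort(q[:,2])[-6:].round(1), q[np.argsort(q[:,2])[-4:]].round(1).tolist())
O=np.array([534.3,4.5]);xh=np.array([.9125,-.409]);yh=np.array([.409,.9125])
for n,uv,z in(('endL',(274.2,88),28),('endR',(428.7,86),28),('railL in',(268,125),20),('railR',(426,125),20),('screwFL',(283,202),12),('screwFR',(406.5,200),12),('screwRL',(277,54.5),12),('screwRR',(415.5,53),12),('step mid',(345,161),12)):
    p=onz(w,[uv],z)[0][:2]-O;print(n,(p@xh).round(1),(p@yh).round(1))
```

```text
4743 z max -1.9120872082856522
-1 -2 45 [-11.2 -30.7  -5.9] [  9.9 -24.9  -2. ]
-1 -6 129 [-10.9 -36.2 -10. ] [ 11.1 -24.9  -6. ]
-1 -10 188 [-11.1 -39.  -14. ] [ 11.1 -24.9 -10. ]
-1 -15 219 [-11.1 -39.2 -19. ] [ 10.9 -24.9 -15. ]
-1 -20 212 [ -8.6 -39.3 -24. ] [ 11.2 -25.  -20. ]
-1 -30 232 [ -2.6 -39.  -34. ] [ 11.3 -25.  -30. ]
-1 top [-2.8 -2.7 -2.7 -2.6 -2.1 -2. ] [[-7.3, -25.2, -2.7], [0.9, -25.3, -2.6], [1.2, -25.4, -2.1], [1.7, -25.4, -2.0]]
1 -2 48 [-8.5 25.6 -5.9] [ 9.9 32.6 -2.3]
1 -6 138 [-11.1  25.6 -10. ] [10.9 36.9 -6.1]
1 -10 191 [-11.3  25.6 -14. ] [ 10.8  39.7 -10. ]
1 -15 205 [-11.1  25.6 -19. ] [ 11.   39.9 -15. ]
1 -20 220 [ -8.3  25.6 -24. ] [ 11.2  39.6 -20. ]
1 -30 245 [ -2.3  25.6 -34. ] [ 11.5  39.3 -30. ]
1 top [-2.7 -2.6 -2.4 -2.3 -2.3 -1.9] [[-7.4, 25.9, -2.4], [-8.5, 26.0, -2.3], [2.4, 25.9, -2.3], [-8.2, 26.1, -1.9]]
endL -43.8 -71.4
endR -44.0 81.1
railL in -7.4 -80.3
railR -5.2 83.6
screwFL 78.6 -68.9
screwFR 78.6 70.2
screwRL -76.8 -68.9
screwRR -76.7 70.9
step mid 33.1 0.3
```

>>> {"method": "send_rows", "body": {"plan": [5,1.8,0,-0.9,0.2,5,1.8,0,0,0.2,0.8,0,5,0,0.2,0,0,5,0,0.2,0,0,5,0,0.2,0,0,0,0,0.2,0,0,0,0,0.2]}}

```text
time: 3.5
ee_pos: [471.5, 34.4, 82.5]
orientation: [0.657, 3.071, 0.001]
wrist_force: [0.1, -0.4, 1.5]
grip_width: 51.2
```

```bash
cat >> m.py <<'E'
O=np.array([535.4,4.7]);xh=np.array([.9125,-.409]);yh=np.array([.409,.9125])
def fx(p): q=np.array(p[:2])-O; return np.round([q@xh,q@yh,p[2]],2)
def st():
    s=status.state();r=s['orientation'];a=np.degrees(np.arctan2(r[1],r[0]))*2-90
    f=s['wrist_force'];print('t',round(s['time'],2),'fix',fx(s['ee_pos']),'yang',round((a+360)%360,2),'F fix',np.round([f[:2]@xh,f[:2]@yh,f[2]],2),'M',s['moment'].round(2),'w',round(s['grip_width'],1))
E
python3 - <<'E'
from m import *
st();snap('scene','s1');snap('wrist','w3')
b=cv2.imread('pics/s1.png')[150:260,260:400];cv2.imwrite('pics/s1c.png',cv2.resize(b,None,fx=5,fy=5,interpolation=cv2.INTER_CUBIC))
E
```

```text
t 3.5 fix [-70.47   1.01  82.49] yang 65.86 F fix [ 0.27 -0.35  1.49] M [ 0.03  0.01 -0.01] w 51.2
```

View pics/s1c.png

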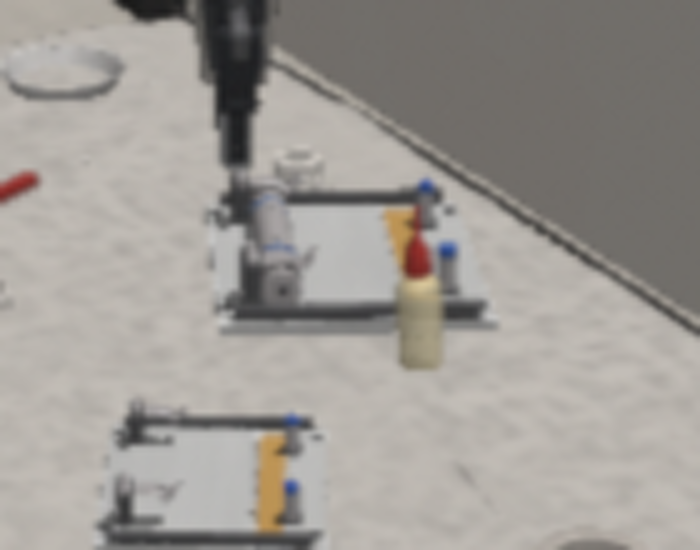

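View pics/w3.png

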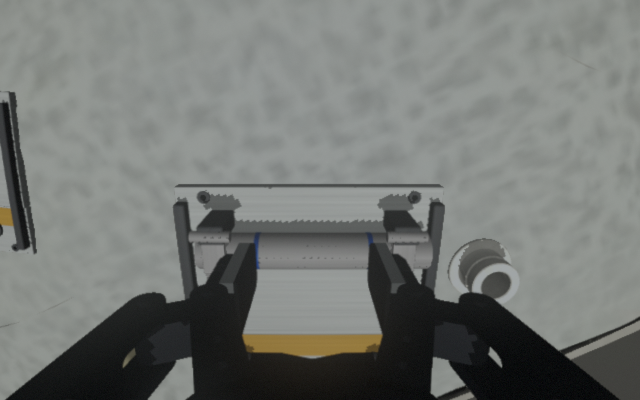

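Run:
```python
from m import *
w=load('w3');p=w['p'].astype(int)
print([ (v,p[v,315].tolist()) for v in range(214,276,2)])
for v in(186,222,232,234,268,270):
    o,r=ray(w,[(315,v)]);print(v,[fx(onz(w,[(315,v)],z)[0])[:2] for z in(12,24,36)])
from scipy.spatial.transform import Rotation as Ro
s=status.state();Rt=Ro.from_rotvec(s['orientation']).as_matrix()
d=w['d'];vv,uu=np.mgrid[200:400,0:640];dd=d[200:400];k=(dd>0)&(dd<200)
o,r=ray(w,np.c_[uu[k],vv[k]]);T=(o+r*dd[k][:,None]-s['ee_pos'])@Rt
for z0 in range(0,-90,-10):
    b=T[(T[:,2]>z0-10)&(T[:,2]<=z0)]
    if len(b):print(z0,len(b),b.min(0).round(0),b.max(0).round(0))
```

```text
[(214, [149, 153, 151]), (216, [148, 151, 149]), (218, [151, 154, 152]), (220, [109, 112, 110]), (222, [93, 95, 95]), (224, [94, 97, 96]), (226, [94, 96, 94]), (228, [92, 95, 94]), (230, [92, 94, 92]), (232, [78, 81, 80]), (234, [66, 68, 66]), (236, [73, 73, 73]), (238, [83, 84, 83]), (240, [90, 91, 90]), (242, [96, 98, 97]), (244, [105, 105, 105]), (246, [106, 107, 106]), (248, [116, 117, 116]), (250, [122, 122, 122]), (252, [126, 127, 126]), (254, [131, 131, 131]), (256, [134, 134, 134]), (258, [136, 136, 135]), (260, [135, 134, 134]), (262, [131, 131, 130]), (264, [127, 127, 126]), (266, [124, 125, 124]), (268, [116, 117, 116]), (270, [146, 150, 148]), (272, [150, 154, 152]), (274, [149, 153, 150])]
186 [array([-85.13,   3.4 ]), array([-88.32,   3.27]), array([-91.52,   3.14])]
222 [array([-60.01,   3.46]), array([-64.61,   3.33]), array([-69.22,   3.2 ])]
232 [array([-52.72,   3.48]), array([-57.74,   3.35]), array([-62.76,   3.22])]
234 [array([-51.25,   3.48]), array([-56.35,   3.35]), array([-61.45,   3.22])]
268 [array([-25.26,   3.55]), array([-31.82,   3.42]), array([-38.38,   3.28])]
270 [array([-23.67,   3.56]), array([-30.32,   3.42]), array([-36.97,   3.28])]
0 368 [-11. -38. -10.] [11. 38. -2.]
-10 1013 [-12. -39. -20.] [ 11.  40. -10.]
-20 1232 [-12. -39. -30.] [ 11.  40. -20.]
-30 1443 [-12. -39. -40.] [ 12.  40. -30.]
-40 1845 [-10. -56. -50.] [ 14.  57. -40.]
-50 8234 [-13. -59. -60.] [ 14.  60. -50.]
-60 5703 [-14. -61. -70.] [ 17.  62. -60.]
-70 10311 [-10. -64. -80.] [ 18.  64. -70.]
-80 11993 [  0. -66. -90.] [ 19.  66. -80.]
```

>>> {"method": "send_rows", "body": {"plan": [0.15,-0.05,0,0,-0.2,0,0,1,0,-0.2,0,0,2,0,-0.2,0,0,2,0,-0.2,0,0,1,0,-0.2,0,0,0,0,-0.2,0,0,0,0,-0.2]}}

```text
time: 4.47
ee_pos: [469.1, 34.0, 21.7]
orientation: [0.658, 3.071, 0.0]
wrist_force: [1.4, 1.1, 0.5]
grip_width: 34.2
```

Run:
```python
from m import *
st();p,d,c=snap('wrist','w4');w=load('w4')
from scipy.spatial.transform import Rotation as Ro
s=status.state();Rt=Ro.from_rotvec(s['orientation']).as_matrix()
vv,uu=np.mgrid[200:400,0:640];dd=d[200:400];k=(dd>0)&(dd<140/0.8)
o,r=ray(w,np.c_[uu[k],vv[k]]);X=o+r*dd[k][:,None];T=(X-s['ee_pos'])@Rt
for z0 in range(-30,-70,-5):
    b=T[(T[:,2]>z0-5)&(T[:,2]<=z0)&(abs(T[:,1])<80)]
    if len(b):print(z0,len(b),b.min(0).round(0),b.max(0).round(0))
```

```text
t 4.47 fix [-72.44  -0.35  21.69] yang 65.82 F fix [0.8  1.53 0.45] M [-0.03 -0.01  0.03] w 34.2
-30 490 [-12. -30. -35.] [ 12.  31. -30.]
-35 1027 [-12. -27. -40.] [ 12.  28. -35.]
-40 683 [ -8. -43. -45.] [ 14.  42. -40.]
-45 1435 [  5. -49. -50.] [ 14.  49. -45.]
-50 3068 [-13. -51. -55.] [ 14.  52. -50.]
-55 5178 [-14. -53. -60.] [ 13.  53. -55.]
-60 2471 [-13. -55. -65.] [ 16.  55. -60.]
-65 3159 [-13. -57. -70.] [ 18.  58. -65.]
```

View pics/w4.png

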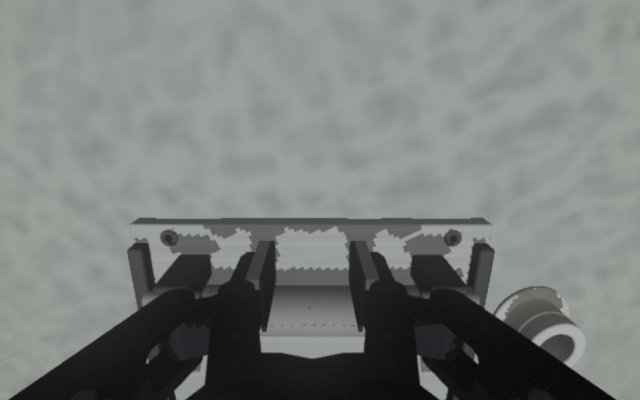

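>>> {"method": "send_rows", "body": {"plan": [0,0.04,0.3,0,-0.2,0,0,0.3,0,-0.2,0,0,0,0,-0.2,-0.1,0,0,0,-0.2,-0.1,0,0,0,-0.2,-0.1,0,0,0,-0.2,0,0,0,0,-0.2]}}

```text
time: 5.4
ee_pos: [471.9, 33.1, 15.4]
orientation: [0.658, 3.072, 0.0]
wrist_force: [-0.4, 0.4, -0.0]
grip_width: 34.5
```

```bash
python3 -c "
from m import *
st()"
```

```text
t 5.4 fix [-69.57  -0.09  15.36] yang 65.81 F fix [-0.48  0.21 -0.04] M [-0.01 -0.01  0.01] w 34.5
```

>>> {"method": "send_rows", "body": {"plan": [-0.14,0,0,0,-0.2,-0.14,0,0,0,-0.2,-0.14,0,0,0,-0.2]}}

```text
time: 5.78
ee_pos: [474.4, 31.5, 15.1]
orientation: [-0.658, -3.069, 0.001]
wrist_force: [-4.5, 4.1, 1.9]
grip_width: 34.3
```

```bash
python3 -c "
from m import *
st()"
```

```text
t 5.78 fix [-66.68  -0.47  15.11] yang 65.8 F fix [-5.81  1.85  1.91] M [0.71 0.79 0.02] w 34.3
```

>>> {"method": "send_rows", "body": {"plan": [-0.14,0,0,0,-0.2,-0.14,0,0,0,-0.2]}}

```text
time: 6.02
ee_pos: [474.8, 30.7, 14.7]
orientation: [-0.657, -3.066, 0.002]
wrist_force: [-8.6, 7.0, 1.1]
grip_width: 34.1
```

```bash
python3 -c "
from m import *
st()"
```

```text
t 6.03 fix [-65.9   -1.03  14.71] yang 65.8 F fix [-10.75   2.87   1.14] M [1.09 1.29 0.06] w 34.1
```

>>> {"method": "send_rows", "body": {"plan": [-0.14,0,0,0,-0.2,-0.14,0,0,0,-0.2,-0.14,0,0,0,-0.2]}}

```text
time: 6.4
ee_pos: [477.2, 28.9, 14.3]
orientation: [-0.656, -3.063, 0.003]
wrist_force: [-9.7, 5.4, 1.5]
grip_width: 33.6
```

```bash
python3 -c "
from m import *
st()"
```

```text
t 6.4 fix [-62.97  -1.69  14.26] yang 65.81 F fix [-11.08   0.96   1.55] M [0.88 1.49 0.06] w 33.6
```

>>> {"method": "send_rows", "body": {"plan": [-0.14,0.02,-0.03,0,-0.2,-0.14,0.02,-0.03,0,-0.2,-0.14,0.02,0,0,-0.2]}}

```text
time: 6.78
ee_pos: [482.0, 27.5, 14.9]
orientation: [-0.656, -3.064, 0.003]
wrist_force: [-6.7, 1.5, -0.0]
grip_width: 34.1
```

```bash
python3 -c "
from m import *
st()"
```

```text
t 6.78 fix [-58.04  -1.07  14.9 ] yang 65.82 F fix [-6.76 -1.34 -0.02] M [ 0.3   1.16 -0.01] w 34.1
```

>>> {"method": "send_rows", "body": {"plan": [-0.14,0.02,0,0,-0.2,-0.14,0.02,0,0,-0.2]}}

```text
time: 7.02
ee_pos: [486.3, 26.5, 15.3]
orientation: [-0.657, -3.067, 0.002]
wrist_force: [-4.2, 0.1, 0.6]
grip_width: 33.9
```

```bash
python3 -c "
from m import *
st()"
```

```text
t 7.03 fix [-53.76  -0.17  15.25] yang 65.82 F fix [-3.89 -1.68  0.57] M [ 0.08  0.67 -0.  ] w 33.9
```

>>> {"method": "send_rows", "body": {"plan": [-0.14,0,0,0,-0.2,-0.14,0,0,0,-0.2,-0.14,0,0,0,-0.2]}}

```text
time: 7.4
ee_pos: [493.8, 24.8, 16.2]
orientation: [0.658, 3.07, 0.001]
wrist_force: [-0.1, 0.2, -0.3]
grip_width: 34.2
```

Run:
```python
from m import *
st();snap('top','t5')
b=cv2.imread('pics/t5.png')[135:235,275:400];cv2.imwrite('pics/t5c.png',cv2.resize(b,None,fx=5,fy=5,interpolation=cv2.INTER_CUBIC))
b=snap('scene','s5');b=cv2.imread('pics/s5.png')[170:230,290:370];cv2.imwrite('pics/s5c.png',cv2.resize(b,None,fx=8,fy=8,interpolation=cv2.INTER_CUBIC))
```

```text
t 7.4 fix [-46.22   1.3   16.2 ] yang 65.81 F fix [-0.21  0.16 -0.26] M [-0.02 -0.01  0.  ] w 34.2
```

View pics/t5c.png

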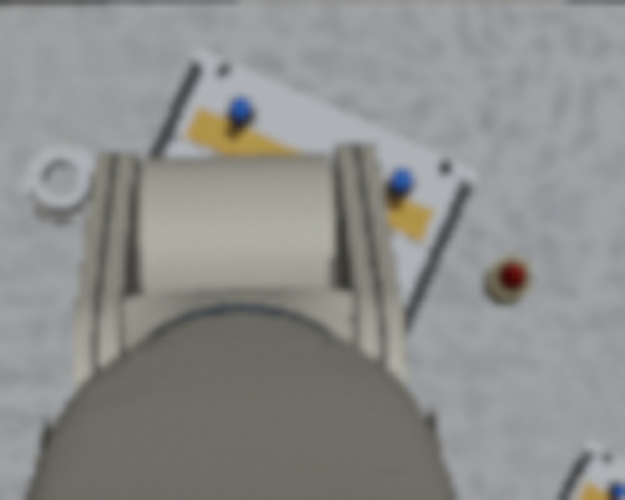

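View pics/s5c.png

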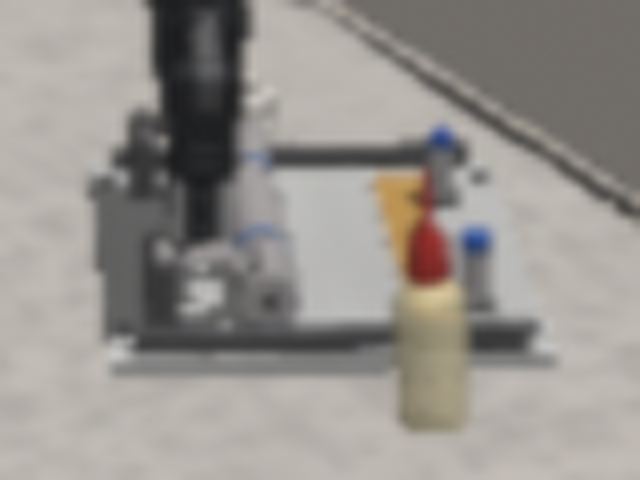

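The scene crop shows the pin ahead of the clips (crop about (265,240)), with the fingers behind it. Next I'll check with the wrist camera whether it sits square.

Run:
```python
from m import *
snap('wrist','w6');st()
```

```text
t 7.55 fix [-46.68   1.11  16.1 ] yang 65.81 F fix [-0.15 -0.75  0.11] M [ 0.    0.02 -0.01] w 33.9
```

View pics/w6.png

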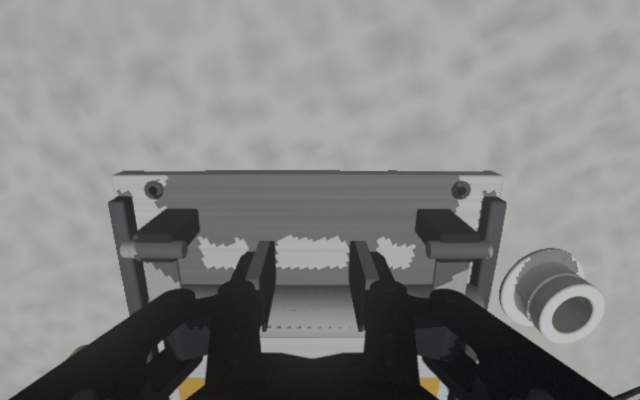

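>>> {"method": "send_rows", "body": {"plan": [-0.15,0,0.05,0,-0.2,-0.2,0,0.05,0,-0.2,-0.25,0,0,0,-0.2,-0.25,0,0,0,-0.2,-0.25,0,0,0,-0.2,-0.25,0,0,0,-0.2,-0.25,0,0,0,-0.2,-0.25,0,0,0,-0.2,-0.25,0,0,0,-0.2,-0.25,0,0,0,-0.2]}}

```text
time: 8.8
ee_pos: [514.1, 15.1, 14.9]
orientation: [-0.658, -3.072, 0.0]
wrist_force: [0.2, 0.3, 0.1]
grip_width: 33.8
```

Run:
```python
from m import *
st();snap('wrist','w7')
snap('scene','s7');b=cv2.imread('pics/s7.png')[170:230,290:370];cv2.imwrite('pics/s7c.png',cv2.resize(b,None,fx=8,fy=8,interpolation=cv2.INTER_CUBIC))
```

```text
t 8.8 fix [-23.66   0.83  14.91] yang 65.82 F fix [0.07 0.33 0.07] M [0.07 0.04 0.03] w 33.8
```

View pics/w7.png

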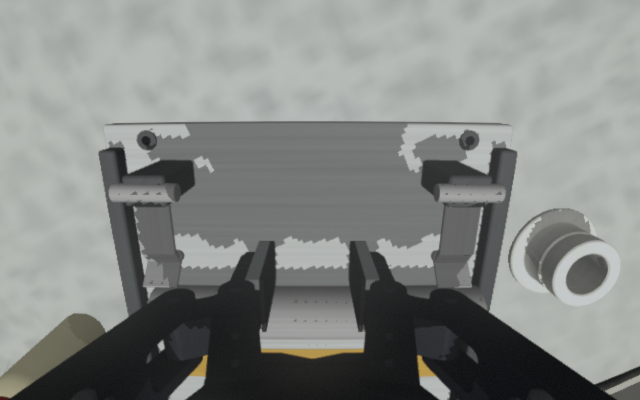

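View pics/s7c.png

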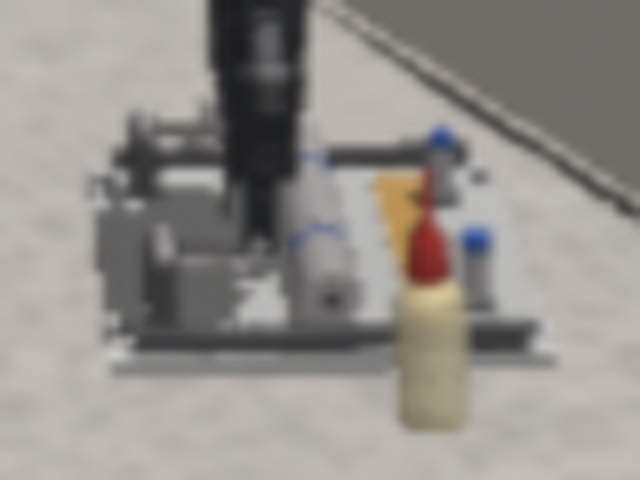

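>>> {"method": "send_rows", "body": {"plan": [-0.25,0,0,0,-0.2,-0.25,0,0,0,-0.2,-0.25,0,0,0,-0.2,-0.25,0,0,0,-0.2,-0.25,0,0,0,-0.2,-0.25,0,0,0,-0.2,-0.25,0,0,0,-0.2,-0.25,0,0,0,-0.2,-0.25,0,0,0,-0.2,-0.2,0,0,0,-0.2]}}

```text
time: 10.15
ee_pos: [536.5, 5.1, 14.9]
orientation: [0.658, 3.072, -0.0]
wrist_force: [-0.5, 0.8, 0.3]
grip_width: 33.8
```

Run:
```python
from m import *
st();snap('wrist','w8')
snap('scene','s8');b=cv2.imread('pics/s8.png')[170:230,290:370];cv2.imwrite('pics/s8c.png',cv2.resize(b,None,fx=8,fy=8,interpolation=cv2.INTER_CUBIC))
```

```text
t 10.15 fix [ 0.87  0.85 14.94] yang 65.81 F fix [-0.74  0.49  0.33] M [0.01 0.03 0.01] w 33.8
```

View pics/w8.png

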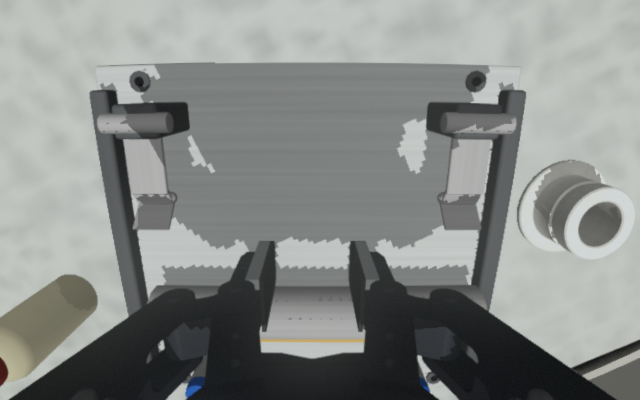

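View pics/s8c.png

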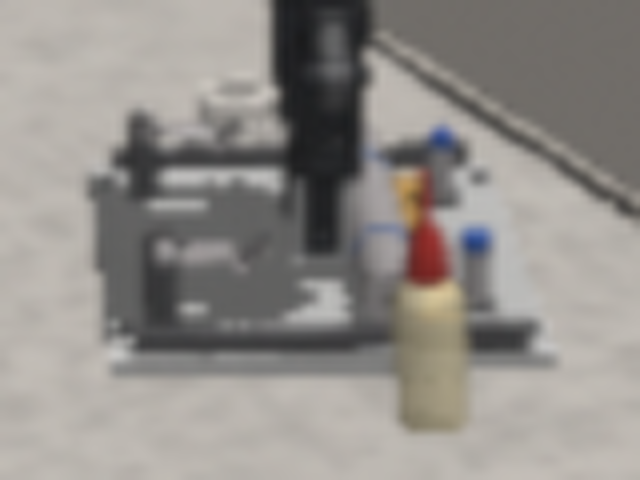

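>>> {"method": "send_rows", "body": {"plan": [-0.2,0,0,0,-0.2,-0.2,0,0,0,-0.2,-0.2,0,0,0,-0.2,-0.15,0,0,0,-0.2,-0.15,0,0,0,-0.2,-0.15,0,0,0,-0.2]}}

```text
time: 11.0
ee_pos: [546.0, 0.9, 14.9]
orientation: [0.658, 3.072, -0.0]
wrist_force: [-0.5, 0.5, -0.1]
grip_width: 34.2
```

Run:
```python
from m import *
st();snap('wrist','w9')
snap('scene','s9');b=cv2.imread('pics/s9.png')[170:230,290:370];cv2.imwrite('pics/s9c.png',cv2.resize(b,None,fx=8,fy=8,interpolation=cv2.INTER_CUBIC))
```

```text
t 11.0 fix [11.29  0.84 14.92] yang 65.82 F fix [-0.68  0.24 -0.12] M [ 0.03  0.04 -0.01] w 34.2
```

View pics/w9.png

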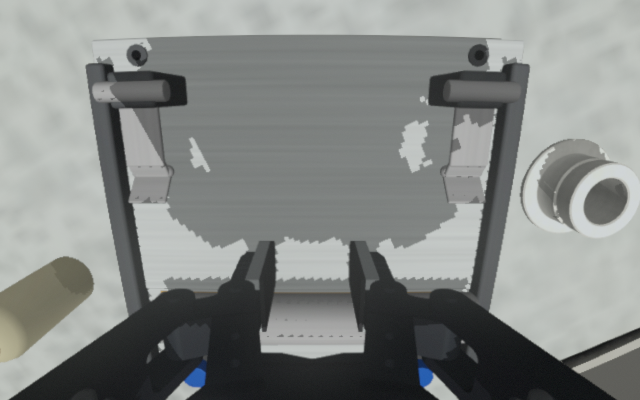

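View pics/s9c.png

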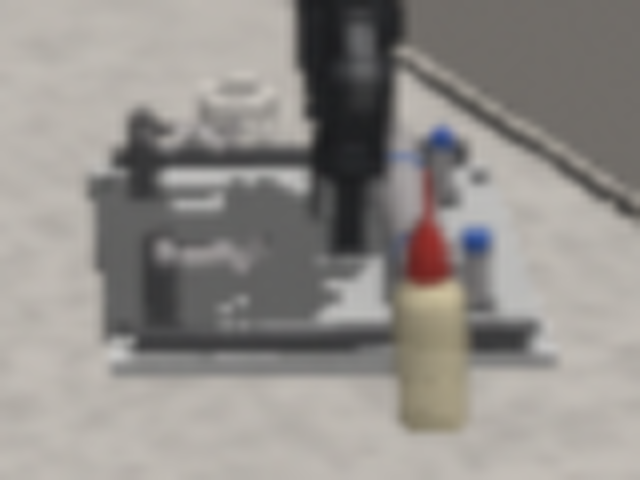

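>>> {"method": "send_rows", "body": {"plan": [-0.15,0,0,0,-0.2,-0.15,0,0,0,-0.2,-0.1,0,0,0,-0.2,-0.1,0,0,0,-0.2,0,0,0,0,-0.2]}}

```text
time: 11.72
ee_pos: [550.6, -1.2, 14.9]
orientation: [0.658, 3.072, -0.0]
wrist_force: [0.9, -0.1, -0.6]
grip_width: 34.1
```

Run:
```python
from m import *
st()
```

```text
t 11.72 fix [16.26  0.83 14.93] yang 65.81 F fix [ 0.82  0.31 -0.59] M [ 0.01 -0.02  0.  ] w 34.1
```

>>> {"method": "send_rows", "body": {"plan": [-0.1,0,0,0,-0.2,-0.05,0,0,0,-0.2,0,0,0,0,-0.2]}}

```text
time: 12.1
ee_pos: [551.1, -1.6, 14.7]
orientation: [-0.658, -3.07, 0.0]
wrist_force: [-3.6, 2.0, 1.6]
grip_width: 34.2
```

Run:
```python
from m import *
st()
```

```text
t 12.1 fix [16.89  0.66 14.75] yang 65.81 F fix [-4.07  0.39  1.6 ] M [ 0.28  0.52 -0.02] w 34.2
```

>>> {"method": "send_rows", "body": {"plan": [-0.05,0,0,0,-0.2,-0.05,0,0,0,-0.2,0,0,0,0,-0.2,0,0,0,0,-0.2]}}

```text
time: 12.6
ee_pos: [551.2, -1.8, 14.6]
orientation: [-0.657, -3.069, 0.0]
wrist_force: [-5.4, 3.3, 3.3]
grip_width: 34.0
```

Run:
```python
from m import *
st()
```

```text
t 12.6 fix [17.04  0.51 14.58] yang 65.82 F fix [-6.3   0.83  3.3 ] M [0.61 0.95 0.03] w 34.0
```

>>> {"method": "send_rows", "body": {"plan": [-0.04,0,0,0,-0.2,-0.04,0,0,0,-0.2,0,0,0,0,-0.2,0,0,0,0,-0.2]}}

```text
time: 13.1
ee_pos: [551.2, -1.9, 14.5]
orientation: [-0.657, -3.067, 0.001]
wrist_force: [-8.3, 3.9, 5.0]
grip_width: 34.1
```

Run:
```python
from m import *
st()
```

```text
t 13.1 fix [17.09  0.39 14.47] yang 65.81 F fix [-9.15  0.18  4.96] M [ 0.75  1.2  -0.02] w 34.1
```

>>> {"method": "send_rows", "body": {"plan": [-0.03,0,0,0,-0.2,0,0,0,0,-0.2,0,0,0,0,-0.2,0,0,0,0,-0.2,0,0,0,0,-0.2]}}

```text
time: 13.72
ee_pos: [551.2, -2.0, 14.4]
orientation: [-0.657, -3.067, 0.001]
wrist_force: [-8.2, 4.9, 4.3]
grip_width: 33.9
```

Run:
```python
from m import *
st();snap('wrist','w10');st()
w=load('w10');p=w['p'].astype(int)
```

```text
t 13.72 fix [17.12  0.33 14.41] yang 65.81 F fix [-9.49  1.13  4.29] M [0.83 1.27 0.06] w 33.9
t 13.78 fix [17.13  0.32 14.39] yang 65.81 F fix [-9.74  2.25  2.84] M [0.82 1.37 0.05] w 33.9
```

View pics/w10.png

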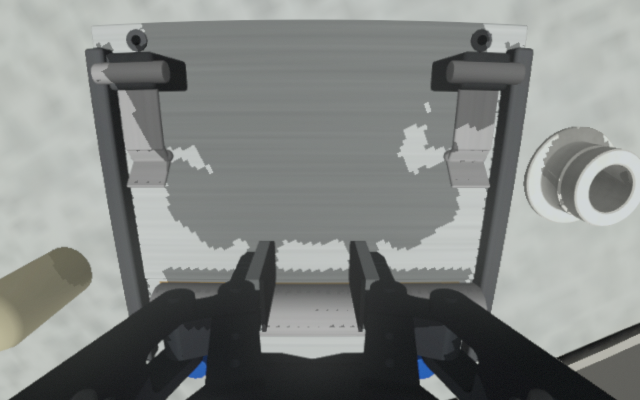

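>>> {"method": "send_rows", "body": {"plan": [0.1,0,0,0,-0.2,0.1,0,0,0,-0.2,0.2,0,0,0,-0.2,0.4,0,0,0,-0.2,0.5,0,0,0,-0.2,0,0,-1,0,-0.2,0,0,-3,0,-0.2,0,0,-5,0,-0.2,0,0,-5,0,-0.2,-5,0,-3,0,-0.2]}}

```text
time: 15.02
ee_pos: [586.4, -17.0, 188.3]
orientation: [0.655, 3.072, 0.001]
wrist_force: [0.9, 0.9, -0.5]
grip_width: 34.0
```

>>> {"method": "send_rows", "body": {"plan": [-4,-2,-2,0,-0.2,0,-2,0,0,-0.2,0,0,0,0,-0.2,0,0,0,0,-0.2]}}

```text
time: 15.52
ee_pos: [606.3, -70.1, 204.2]
orientation: [-0.658, -3.07, -0.0]
wrist_force: [0.0, -0.2, -0.7]
grip_width: 34.2
```

Run:
```python
from m import *
st();snap('wrist','w11')
```

```text
t 15.53 fix [ 95.31 -39.21 204.23] yang 65.81 F fix [ 0.07 -0.16 -0.69] M [ 0.05 -0.02  0.02] w 34.2
```

>>> {"method": "send_rows", "body": {"plan": [0,3,0,0,-0.2,0,3,0,0,-0.2,0,2,0,0,-0.2,0,0,0,0,-0.2,0,0,0,0,-0.2]}}

```text
time: 16.2
ee_pos: [639.9, 2.1, 204.6]
orientation: [-0.657, -3.071, 0.001]
wrist_force: [-0.2, -0.5, 0.4]
grip_width: 34.1
```

Run:
```python
from m import *
st();snap('wrist','w12')
```

```text
t 16.2 fix [ 96.43  40.39 204.65] yang 65.84 F fix [-0.04 -0.52  0.36] M [-0.03  0.04 -0.05] w 34.1
```

View pics/w11.png

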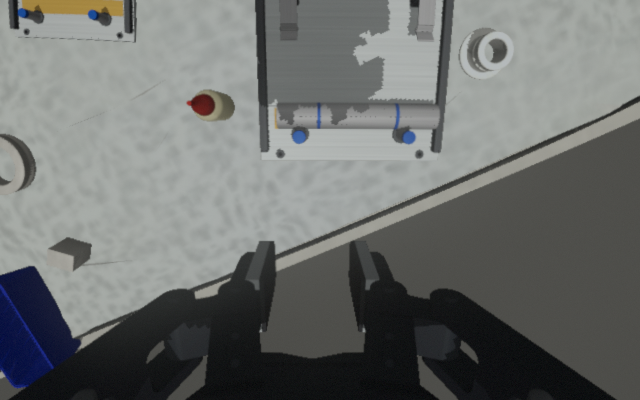

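View pics/w12.png

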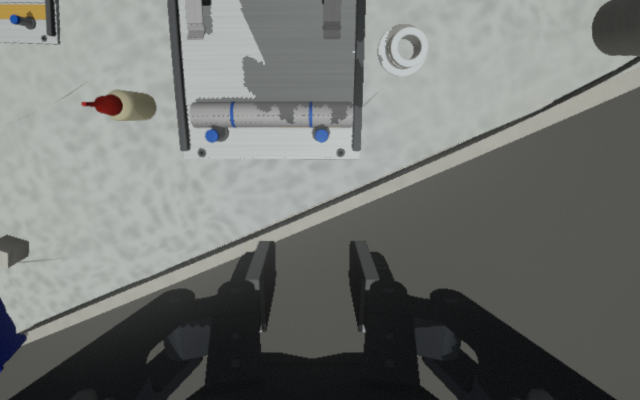

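The pin lies in the nest against both posts. It spans columns 275–439 in w11 and 191–354 in w12, and sits closer to the +y rail. I'll measure its y offset, skew and x.

Run:
```python
from m import *
ws=[load('w11'),load('w12')];R=[];P=[]
for w,lo,hi in zip(ws,((262,95),(180,95)),((445,150),(362,150))):
    h=cv2.cvtColor(w['p'],cv2.COLOR_RGB2HSV)
    c=comps(cv2.inRange(h,(105,110,40),(125,255,255)),8,lo,hi)
    R.append([x[0] for x in c if x[1][3]>16]);P.append([x[0] for x in c if x[1][3]<=16]);print(c)
for i in range(2):
    X,e=tri(ws,[R[0][i],R[1][i]]);print('ring',fx(X),e)
    X,e=tri(ws,[P[0][i],P[1][i]]);print('post',fx(X),e)
for t,x in(('w11',255),('w12',170)):
    cv2.imwrite(f'pics/{t}c.png',cv2.resize(cv2.imread(f'pics/{t}.png')[85:165,x:x+200],None,fx=4,fy=4,interpolation=cv2.INTER_CUBIC))
```

```text
[((np.float64(298.82), np.float64(136.29)), [293, 130, 13, 13, 132]), ((np.float64(318.44), np.float64(115.74)), [317, 104, 3, 24, 50]), ((np.float64(396.89), np.float64(116.21)), [395, 104, 4, 25, 57]), ((np.float64(408.17), np.float64(136.95)), [402, 131, 13, 13, 125])]
[((np.float64(211.81), np.float64(135.3)), [206, 129, 13, 13, 133]), ((np.float64(231.55), np.float64(114.03)), [230, 102, 5, 25, 69]), ((np.float64(310.19), np.float64(114.0)), [309, 102, 3, 25, 63]), ((np.float64(321.04), np.float64(134.98)), [315, 129, 13, 13, 138])]
ring [ 39.62 -32.88  33.67] [0.27, 0.27]
post [ 57.74 -50.58  40.06] [0.03, 0.03]
ring [39.85 38.65 33.11] [0.16, 0.16]
post [57.94 48.44 40.02] [0.06, 0.06]
```

View pics/w11c.png

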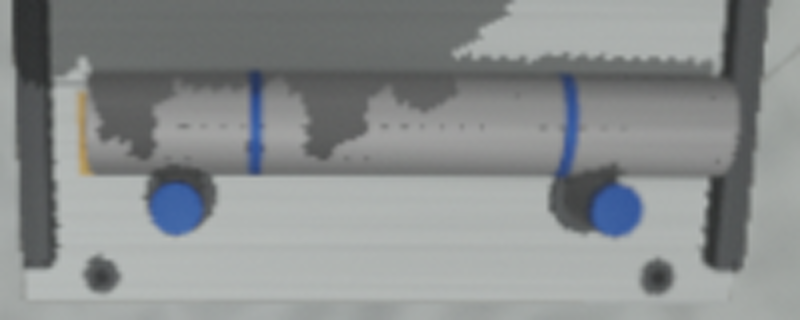

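View pics/w12c.png

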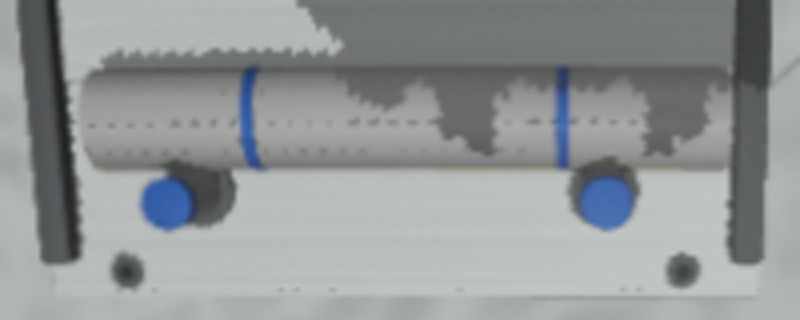

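Run:
```python
from m import *
st();snap('wrist','w13')
d=cv2.absdiff(cv2.imread('pics/w13.png'),cv2.imread('pics/w12.png'))[95:140,185:362];print('pin region change',d.max(),d.mean())
for n,a,z in(('oiler cap',('w2',(214,171)),102),('oiler cap',('w11',(205,104)),102),('bush',('w2',(474,110)),28),('bush',('w11',(494,50)),28)): print(n,fx(onz(load(a[0]),[a[1]],z)[0]))
print(job.close_job())
```

```text
t 16.25 fix [ 96.57  40.1  204.76] yang 65.8 F fix [-0.08  0.25 -0.84] M [-0.02  0.02  0.06] w 34.3
pin region change 55 2.2382088302992256
oiler cap [  21.77 -116.97  102.  ]
oiler cap [  27.89 -114.32  102.  ]
bush [-21.58 128.81  28.  ]
bush [-19.7  125.12  28.  ]
the job is handed in; nothing more can be done
None
```

The pin is out of its clips and lying seated in the nest against both stop posts. I handed the job in at about 16.3 s with the arm clear of everything.

**What I did:** I used two fingertips 34 mm apart, standing on the deck behind the pin, to push it under the jaw noses. The push peaked at about 11 N at 11 mm/s. I then rolled it along the deck and down the step, pressed it against the posts at 9.5–9.7 N, backed off straight and raised the gripper.

**Last checks:**
- **Seating:** In the two wrist views, the blue rings on the pin are at x = 39.6 and 39.9 mm in the fixture's frame, where the nest is at 40 mm. The pin is square to within about 0.2 mm. Its top is at a height of about 33.4 mm, against an expected 34 mm.
- **Sideways offset:** The pin lies about 3–4 mm toward +y from the nest's centre, with its end close to that rail. It had about the same offset in the clips at the start, and I did not correct it.
- **Stillness:** The last picture comparison of the pin area was not clean (largest pixel difference 55, mean 2.2). The camera had moved slightly between the two pictures, so this does not confirm that the pin stayed still.
- **Bystanders:** I saw no unexpected contact forces. Rough hand-picked positions of the oiler and the bush differ by 4–7 mm between views, so they are not a precise check. I did not re-measure the other bystanders.

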